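# Bring the hanging heat lamp over the pupae

## Robot

A 6-joint arm with a two-finger parallel gripper is mounted at the origin on the work surface. World frame = base frame: x ahead of the robot, y to its left, z up, the work surface at z = 0. Lengths are in m, angles in rad, forces in N, time in s.
With the tool pointing down it reaches from about 0.375 to 0.975 m from the base axis. Payload 3.8 kg.
Tool frame: the origin (TCP) lies at the very end of the fingers, on their centre line; the grasp point (between the pads) lies 19 mm behind it; z points along the fingers, x is the direction in which the jaws open and shut, and the axes are right-handed (so a half turn about z gives the same grasp; the last joint's range is limited). The gripper opens to 85 mm and grips with 20 to 120 N. Pads are 22 mm wide; open, the fingers measure 114 mm over their backs; the gripper's body (76 mm by 85 mm) begins 54 mm behind the grasp point. The pads swing forward as they close: fully open they stand 13 mm farther back than shut.
Start: joints at [-1.317, 0.264, 1.604, -0, 1.274, -0.037], TCP at [0.194, -0.647, 0.231] pointing down, gripper open.
Joint ranges: [-2.63, 2.63], [-0.94, 2.18], [0.31, 2.57], [-1.31, 4.45], [0, 2.66], [-2.55, 2.55]. Speed limits (rad/s): [2.57, 2.57, 3.14, 3.14, 3.14, 3.14].

## Interface

Orientations are given as a rotation vector (axis times angle).
In Python, from workcell import readout, imaging, order gives the robot as it stands.
- The arm moves only by the tool servo_tool, never from a script. Its argument "series" is a list of rows, each a list of 3 entries, a list of its own where there are three numbers: the shift along the tool's x, y, z normalised to -1 to 1, where 1 is 50 mm, then the turn, a rotation vector about the tool's x, y, z normalised to -1 to 1, where 1 is 0.1 rad, then the opening, from 0 (shut) to 1 (fully open). A call has 1 to 8 rows; each row shifts and turns the commanded pose from where the row before left it, along the tool's axes as they then stand; what a row does not reach is not made up. A row lasts 1/10 s, in which the tool goes at most 50 mm and 8.59 degrees, less where a joint would pass 70% of its speed; a pose out of reach is approached as far as the arm can. A call with a number of a shift or a turn outside -1 to 1 is refused whole. A call with a gripper value outside its range is refused whole. The fingers move at their own pace and stop on an object; "grip_force" is the grip in N (left out, the last holds). Time passes only in rows, so rows that do not move let the fingers close. It gives the time, the measured TCP pose, the force and the opening at its end, in the units of the state.
- readout.read_state(): the state, without advancing time (a new reading comes with each control period).
- imaging.read_camera(name): name is "scene" or "top"; returns a dict with "image" (420x560x3 uint8, red, green, blue), "z_map" (420x560 float32, m along the optical axis (not along the pixel's ray), 0 where there is no reading), "vertical_fov" (degrees; the focal length in pixels is half the picture's height over the tangent of half this angle, whatever the lens; pixels are square), "cx", "cy" (the principal point, pixels), "R" (3x3) and "t" (3): a world point X has camera coordinates R X + t. Camera axes: x right, y down, z forward; pixel columns grow to the right and rows downward; lengths in m; the calibration is good to about 2 mm. A picture is of the moment at which its call begins.
- order.finish_job(): hands the job in, once; it reports no verdict.
The state is a dict: "time": time; "q": joint angles; "joint_vel": joint speeds; "joint_torque": joint torques, N m; "tool_pos": TCP position; "tcp_rot": TCP orientation; "wrist_force": force on the tool from outside, world axes, zero at the start; "torque": the same for the moment, N m; "width": opening from 0.0 (shut) to 1.0 (fully open).
Only numpy, scipy, OpenCV 4.12 (cv2) and the standard library are available. Lean on these libraries where they do the work, as an engineer would, in place of code of your own. Each camera call takes 0.05 s, during which the arm holds its last target. There are 200 camera calls.

## Task

The heat lamp hanging from the bench rail is tied back by a red-headed parking pin: pull the pin out, put it in the empty paper tub, then slide the lamp along its rail by the red pull handle until it hangs over the dish of dark pupae, and take the swing out of it with the carriage. Let go of the handle and leave the lamp hanging freely by itself, still and centred over the dish, and see that it stays so for a good three seconds before you finish; never touch the hot lamp or its stem, do not fling it about, and leave the dishes, food tub and beaker where they are.

Things in the scene. Friction and masses are not known exactly. Their poses are not given: they have to be found in the camera images.
- gantry: fixed aluminium gantry, rail at 790 mm height between two posts. Origin on the bench under the rail's middle; y along the rail (parking bracket at the +y end), x away from the robot. The yellow parking bracket is a plate 50 x 50 mm, 20 mm thick, top 297 mm above the bench, centred at (-120, 365) mm in this frame, with a 13.5 mm through hole for the pin.
- carriage: grey roller carriage on the rail, 1.2 kg, with a red pull handle (level round bar, 22 mm diameter, 110 mm long along x, 300 mm high). Origin in the handle's middle; axes as the gantry's. The lamp's swivel is at (250, 90, 435) mm; at x = 90 mm a 14 mm drop bar rises to the rail. Slides along gantry y, parked at its +y stop, travel 600 mm; stays where left (friction 4 N, plus 2 N s/m).
- lamp: heat lamp: dome 170 mm diameter, 87 mm high, on a stem, 0.9 kg. Origin in the dome's middle, 560 mm under the swivel (175 mm high when plumb), z up the stem. Swings about the carriage's x axis only, nearly undamped, period 1.50 s (equivalent length 556 mm). A 12 mm yellow bar, 80 mm above the origin, sticks out 140 mm to the robot's side and leans on the pin, holding the lamp 0.22 rad to +y.
- pin: parking pin, 80 g, upright in the bracket's hole: steel shank 11.6 mm diameter, 49 mm long, under a red round head 30 mm diameter, 38 mm high that rests on the bracket. Origin at the shank's lower end, z up (head 49 to 87 mm above it). The lamp's tie-back bar leans on the shank below the bracket from the +y side; about 30 mm of lift lets it go.
- tub: empty brown paper tub for the pin, round, 130 mm rim diameter, 112 mm foot, 70 mm high, 350 g. Origin at the centre of its underside.
- dish_pupae: glass petri dish with dark red-brown pupae, 100 mm diameter, 16 mm high, standing under the rail. Origin at the centre of its underside. The target.
- dish_diet: glass petri dish of pale yellow diet, same size, also under the rail; not the target.
- food_tub: brown paper tub with pale food, 124 mm diameter, 65 mm high, bystander. Origin at the centre of its underside.
- beaker: glass beaker with a white content, 72 mm diameter, 95 mm high, bystander. Origin at the centre of its underside.

How it is judged:
On the way, in this order (a step that is already met when the one before it is completed fails the run):
1. the pin has been pulled and lies in the empty paper tub (horizontal distance between pin and tub below 0.065 m and height (world z) of pin below 0.1 m and contact force between the fingers and pin below 0.1 N), for 0.2 s.
2. the lamp hangs by itself, handle let go, still and centred over the dish of pupae (horizontal distance between lamp and dish_pupae below 0.022 m and linear speed of carriage below 0.03 m/s and contact force between the fingers and carriage below 0.1 N), for 3 s.
At the end, for the whole second after the job is handed in: The pin lies in the paper tub and the lamp, handle released, hangs plumb and still with the middle of its dome within 22 mm (horizontally) of the centre of the dish of pupae, kept up for 3 s and through the last second (horizontal distance between lamp and dish_pupae below 0.022 m and angle between lamp's own z axis and vertical below 0.05 rad and linear speed of carriage below 0.03 m/s and horizontal distance between pin and tub below 0.065 m and height (world z) of pin below 0.1 m); the robot touches nothing.
It fails at once if the robot touches the hot lamp or its stem (contact force between any of the fingers, the arm and lamp above 1 N).
It fails at once if the lamp is flung about (leans more than 0.45 rad) (angle between lamp's own z axis and vertical above 0.45 rad).
It fails at once if a dish, the food tub or the beaker is shifted by more than 15 mm (distance of any of dish_pupae, dish_diet, food_tub, beaker from where it was at the start of the episode above 0.015 m).
It also fails if it takes over 64 s, if anything falls off the work surface, if the arm or the gripper's body presses on something with over 40 N, if the wrist force passes 120 N, or if a joint passes its speed limit or range.

## Working session

There is one attempt and no reset: what is moved stays moved. The work goes in short steps, Python scripts to look and compute and a tool call to move; the robot and the scene stay as the last step left them, time stands still between calls to the robot, and variables do not carry over. Pictures are saved under pics/ and viewed, about 8 in all and at most 12, crops included, and the job is handed in when it is done.

Besides the shell and the picture viewer there is one more tool, called after ">>>" as name([rows], argument=value, ...), one row to a line, values as JSON. servo_tool: Moves the arm, as the interface text tells. Its arguments: {"type":"object","properties":{"series":{"type":"array","items":{"type":"array"}},"grip_force":{"type":"number"}},"required":["series"]}

```bash
mkdir -p pics; ls; cat > h.py <<'E'
import numpy as np, cv2
from workcell import readout, imaging, order
def cam(n):
    c=imaging.read_camera(n); h=c["image"].shape[0]
    c["f"]=h/2/np.tan(np.radians(c["vertical_fov"])/2); return c
def pts(c):
    z=c["z_map"].astype(float); v,u=np.mgrid[:z.shape[0],:z.shape[1]]
    P=np.stack([(u-c["cx"])/c["f"]*z,(v-c["cy"])/c["f"]*z,z],-1)
    return (P-c["t"])@c["R"]
def ray(c,u,v,h):
    o=-c["R"].T@c["t"]; d=c["R"].T@np.array([(u-c["cx"])/c["f"],(v-c["cy"])/c["f"],1])
    return o+d*(h-o[2])/d[2]
def proj(c,X):
    p=c["R"]@np.array(X)+c["t"]; return p[:2]/p[2]*c["f"]+[c["cx"],c["cy"]]
E
python3 - <<'E'
from h import *
for n in ("scene","top"):
    c=cam(n); cv2.imwrite(f"pics/{n}0.png",c["image"][:,:,::-1]); np.savez(f"{n}0.npz",**c)
    print(n,c["f"],c["cx"],c["cy"],(-c["R"].T@c["t"]).round(3),c["R"].round(3).tolist(),(c["z_map"]>0).mean())
print(readout.read_state())
E
```

```text
pics
scene 544.9543052942333 290.1736755952946 209.37169081399836 [1.47  0.665 0.942] [[-0.583, 0.813, -0.007], [0.45, 0.315, -0.835], [-0.677, -0.49, -0.55]] 0.9804124149659864
top 445.31910865570853 275.74032877611717 210.48708838691368 [0.49  0.01  1.674] [[-0.027, -1.0, 0.006], [-0.999, 0.026, -0.046], [0.046, -0.007, -0.999]] 0.9961437074829932
{'time': 0.1, 'q': array([-1.31690548e+00,  2.64702498e-01,  1.60527160e+00,  3.34687512e-06,
        1.27372886e+00, -3.68932322e-02]), 'joint_vel': array([-0.00128645, -0.0011176 , -0.00248888,  0.00056495, -0.00044277,
        0.00147833]), 'joint_torque': array([-7.37548680e-05, -5.16706645e+01, -3.68588984e+01,  6.94700429e-05,
        6.31670919e-03, -3.52664142e-05]), 'tool_pos': array([ 0.19335584, -0.64599655,  0.23005146]), 'tcp_rot': array([-2.51878263,  1.87536995,  0.00257977]), 'wrist_force': array([ 0.55804926, -0.18327423,  1.27122544]), 'torque': array([-0.02506686,  0.04898738,  0.01470438]), 'width': 0.9969926108610704}
```

View pics/scene0.png

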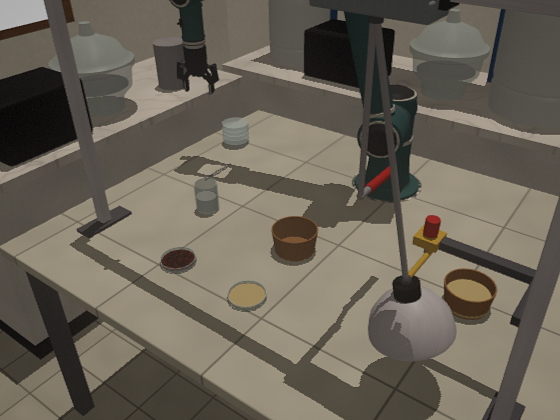

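View pics/top0.png

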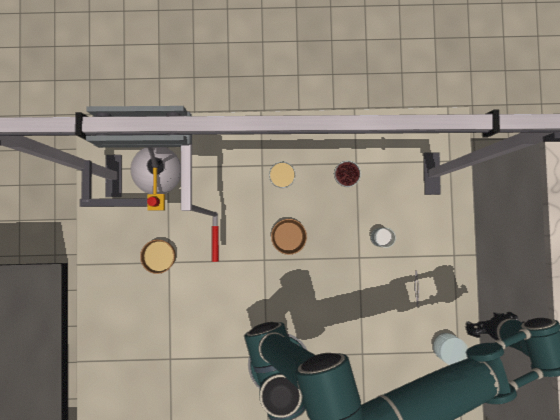

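Scene picture: the pin's red head is at (432,226) and the handle at (377,181). The empty tub is at (295,240), the pupae dish at (178,259) and the lamp at (411,320). Top picture: pin (154,201), handle (215,243), empty tub (288,236), pupae dish (347,174).

```bash
python3 - <<'E'
from h import *
C={n:dict(np.load(f"{n}0.npz")) for n in("scene","top")}
def blobs(c,m,box):
    m=m.astype(np.uint8); k=np.zeros_like(m); x0,y0,x1,y1=box; k[y0:y1,x0:x1]=1
    n,l,s,ce=cv2.connectedComponentsWithStats(m*k); i=1+np.argmax(s[1:,4]); return l==i,ce[i],s[i]
for n,c in C.items():
    c["P"]=pts(c); hsv=cv2.cvtColor(c["image"],cv2.COLOR_RGB2HSV).astype(int); H,S,V=hsv[...,0],hsv[...,1],hsv[...,2]
    red=((H<6)|(H>174))&(S>190)&(V>60); 
    B=dict(scene=dict(pin=(415,205,450,245),handle=(355,155,400,205)),top=dict(pin=(140,185,170,215),handle=(205,215,225,270)))[n]
    for k,b in B.items():
        m,ce,s=blobs(c,red,b); p=c["P"][m]; 
        print(n,k,ce.round(1),s,"med",np.median(p,0).round(4),"lo",np.percentile(p,3,axis=0).round(4),"hi",np.percentile(p,97,axis=0).round(4))
        if k=="handle":
            d=np.linalg.svd(p-p.mean(0))[2][0]; print(" dir",d.round(3))
    yel=(H>18)&(H<26)&(S>190)&(V>100)
    m,ce,s=blobs(c,yel,dict(scene=(405,225,450,255),top=(140,185,170,215))[n]); p=c["P"][m]; print(n,"bracket",ce.round(1),s,np.median(p,0).round(4),np.percentile(p,[3,97],axis=0).round(4).tolist())
    # dishes, tubs
    P=c["P"]; ok=c["z_map"]>0
    for k,b in (dict(scene=dict(pupae=(155,242,202,275),diet=(222,278,272,312),tub=(265,212,325,265),food=(437,265,500,322),beaker=(188,172,222,218)) if n=="scene" else None,top=dict(pupae=(328,155,368,193),diet=(263,157,301,193),tub=(266,214,312,260),food=(136,234,182,278),beaker=(365,222,400,252)))[n]).items():
        k2=np.zeros(ok.shape,bool); k2[b[1]:b[3],b[0]:b[2]]=1
        q=P[k2&ok&(P[...,2]>0.009)&(P[...,2]<.12)]
        print(n,k,len(q),"zmax",np.percentile(q[:,2],98).round(4),end=" ")
        q=q[q[:,2]>np.percentile(q[:,2],98)-(.012 if k in("tub","food","beaker") else .02)]
        (x,y),r=cv2.minEnclosingCircle(q[:,:2].astype(np.float32)); print("c",round(x,4),round(y,4),"r",round(r,4), "mid",((np.percentile(q,1,axis=0)+np.percentile(q,99,axis=0))/2).round(4))
# rail direction: points near z .79
P=C["top"]["P"]; m=(P[...,2]>.77)&(P[...,2]<.86)
p=P[m]; print("rail",len(p),p.mean(0),np.percentile(p,[2,98],axis=0).round(3).tolist())
l=cv2.fitLine(p[:,:2].astype(np.float32),cv2.DIST_HUBER,0,.01,.01).ravel(); print(l)
# lamp dome
m=(P[...,2]>.1)&(P[...,2]<.3); k=np.zeros(m.shape,bool);k[145:200,130:182]=1
p=P[m&k]; print("dome",np.percentile(p,[1,99],axis=0).round(3).tolist())
E
```

```text
scene pin [433.  218.8] [426 216  14   7  69] med [0.5919 0.3751 0.3376] lo [0.5802 0.3634 0.3353] hi [0.604  0.3857 0.3402]
scene handle [379.5 178.1] [367 167  23  23 175] med [0.4681 0.1944 0.3118] lo [0.4222 0.1852 0.3048] hi [0.5102 0.2009 0.3147]
 dir [0.884 0.294 0.364]Traceback (most recent call last):
  File "<stdin>", line 16, in <module>
  File "<stdin>", line 5, in blobs
    return _wrapfunc(a, 'argmax', axis=axis, out=out, **kwds)
    return bound(*args, **kwds)
ValueError: attempt to get argmax of an empty sequence
```

```bash
cat > m.py <<'E'
from h import *
C={n:dict(np.load(f"{n}0.npz")) for n in("scene","top")}
def blob(m,box):
    k=np.zeros(m.shape,bool); x0,y0,x1,y1=box; k[y0:y1,x0:x1]=1; return m&k
B=dict(scene=dict(pin=(415,205,450,245),handle=(355,155,400,205),pupae=(155,242,202,275),diet=(222,278,272,312),tub=(265,212,325,265),food=(437,265,500,322),beaker=(188,172,222,218)),
 top=dict(pin=(140,185,170,215),handle=(205,215,225,270),pupae=(328,155,368,193),diet=(263,157,301,193),tub=(266,214,312,260),food=(136,234,182,278),beaker=(365,222,400,252)))
for n,c in C.items():
    P=pts(c); hsv=cv2.cvtColor(c["image"],cv2.COLOR_RGB2HSV).astype(int); H,S,V=np.moveaxis(hsv,-1,0); ok=c["z_map"]>0
    red=((H<8)|(H>172))&(S>150)&(V>40)
    for k,b in B[n].items():
        if k in("pin","handle"):
            q=P[blob(red&ok&(P[...,2]>.25),b)]; 
            if k=="pin": q=q[q[:,2]>np.percentile(q[:,2],95)-.006]
            else:
                l=cv2.fitLine(q[:,:2].astype(np.float32),cv2.DIST_HUBER,0,.01,.01).ravel(); print(" handle line",l.round(4))
        else:
            q=P[blob(ok&(P[...,2]>.008)&(P[...,2]<.12),b)]; q=q[q[:,2]>np.percentile(q[:,2],98)-.012]
        (x,y),r=cv2.minEnclosingCircle(q[:,:2].astype(np.float32))
        print(n,k,len(q),"circ",round(x,4),round(y,4),"r",round(r,4),"pct",np.percentile(q,[2,98],axis=0).round(4).tolist())
    yel=(H>15)&(H<32)&(S>130)&(V>60)
    q=P[blob(yel&ok&(P[...,2]>.285)&(P[...,2]<.305),B[n]["pin"])]; print(n,"bracket",len(q),(np.percentile(q,[2,98],axis=0).round(4).tolist() if len(q) else 0))
P=pts(C["top"]); m=(P[...,2]>.75)&(P[...,2]<.9); p=P[m]; l=cv2.fitLine(p[:,:2].astype(np.float32),cv2.DIST_HUBER,0,.01,.01).ravel()
print("rail",len(p),l.round(4),np.percentile(p,[1,50,99],axis=0).round(3).tolist())
p=P[blob((P[...,2]>.1)&(P[...,2]<.24),(125,140,185,200))]; print("dome",np.percentile(p,[1,99],axis=0).round(3).tolist())
E
python3 m.py
```

```text
scene pin 112 circ 0.5927 0.3736 r 0.0165 pct [[0.5789, 0.3632, 0.3332], [0.6066, 0.3876, 0.3399]]
 handle line [0.9998 0.0193 0.4895 0.1961]
scene handle 230 circ 0.4629 0.1854 r 0.0525 pct [[0.4178, 0.1832, 0.3007], [0.5115, 0.2018, 0.3147]]
scene pupae 689 circ 0.6911 -0.2692 r 0.0617 pct [[0.6538, -0.3205, 0.0083], [0.7488, -0.2251, 0.0199]]
scene diet 744 circ 0.7048 -0.0285 r 0.0536 pct [[0.656, -0.0749, 0.0083], [0.7513, 0.0203, 0.0202]]
scene tub 388 circ 0.4716 -0.0427 r 0.0692 pct [[0.4097, -0.1057, 0.062], [0.5352, 0.0186, 0.0755]]
scene food 523 circ 0.4112 0.4295 r 0.0642 pct [[0.3513, 0.3729, 0.0565], [0.4718, 0.49, 0.07]]
scene beaker 164 circ 0.4579 -0.3864 r 0.0407 pct [[0.4243, -0.4217, 0.0871], [0.4956, -0.3511, 0.1003]]
scene bracket 300 [[0.5684, 0.349, 0.2871], [0.6179, 0.398, 0.3014]]
top pin 50 circ 0.5901 0.3734 r 0.0141 pct [[0.5778, 0.3626, 0.3332], [0.6017, 0.3864, 0.3402]]
 handle line [ 0.9998 -0.0205  0.4568  0.1901]
top handle 213 circ 0.4566 0.1891 r 0.0539 pct [[0.406, 0.1819, 0.301], [0.5092, 0.1987, 0.3144]]
top pupae 314 circ 0.6987 -0.27 r 0.0953 pct [[0.6511, -0.3214, 0.0081], [0.7452, -0.2241, 0.0198]]
top diet 224 circ 0.7028 -0.033 r 0.0803 pct [[0.6531, -0.0743, 0.0082], [0.7479, 0.02, 0.0192]]
top tub 142 circ 0.4696 -0.0442 r 0.0647 pct [[0.4059, -0.1078, 0.0634], [0.5316, 0.0182, 0.0772]]
top food 155 circ 0.411 0.432 r 0.0622 pct [[0.3504, 0.3723, 0.0554], [0.4689, 0.4912, 0.0693]]
top beaker 75 circ 0.4581 -0.387 r 0.037 pct [[0.4226, -0.4229, 0.0855], [0.4901, -0.3517, 0.0991]]
top bracket 165 [[0.5672, 0.3477, 0.2876], [0.6145, 0.3973, 0.3016]]
rail 17317 [0.0442 0.999  0.6921 0.033 ] [[0.11, -0.555, 0.752], [0.692, -0.043, 0.802], [0.74, 0.525, 0.81]]
dome [[0.632, 0.324, 0.146], [0.78, 0.478, 0.238]]
```

>>> servo_tool([
  [[0,0,-1],[0,0,0.97],1],
  [[0,0,-1],[0,0,0.97],1],
  [[0,0,-1],[0,0,0.97],1],
  [[0,0,-1],[0,0,0],1],
  [[0,0,0],[0,0,0],1],
])

```text
time: 0.6
tool_pos: [0.1941, -0.6488, 0.4417]
tcp_rot: [2.216, -2.216, 0.021]
wrist_force: [0.4, -0.6, 0.6]
width: 1.0
```

```bash
python3 - <<'E'
from h import *
from scipy.spatial.transform import Rotation as R
s=readout.read_state(); print(s["time"],s["tool_pos"],R.from_rotvec(s["tcp_rot"]).as_matrix().round(4).tolist(),s["q"].round(3))
c=dict(np.load("top0.npz")); P=pts(c)
# rail front/back edges per y-bin, z near top of rail
m=(P[...,2]>.77)&(P[...,2]<.85)&(P[...,0]>.62)&(P[...,0]<.80)
E=[]
for y in np.arange(-.5,.55,.05):
    q=P[m&(abs(P[...,1]-y)<.01)]
    if len(q)>5: E.append((y,*np.percentile(q[:,0],[5,95]),np.median(q[:,2]))); 
E=np.array(E); print(E.round(3)); mid=E[:,1:3].mean(1); print(np.polyfit(E[:,0],mid,1))
E
```

```text
0.6 [ 0.19410102 -0.6488255   0.44169236] [[-0.0002, -1.0, 0.0038], [-0.9999, 0.0001, -0.0148], [0.0148, -0.0038, -0.9999]] [-1.317  0.209  1.294 -0.     1.623  0.254]
[[-0.5    0.677  0.707  0.804]
 [-0.45   0.679  0.708  0.804]
 [-0.4    0.679  0.71   0.804]
 [-0.35   0.68   0.709  0.804]
 [-0.3    0.681  0.711  0.804]
 [-0.25   0.682  0.712  0.804]
 [-0.2    0.682  0.713  0.804]
 [-0.15   0.684  0.714  0.803]
 [-0.1    0.685  0.715  0.803]
 [-0.05   0.685  0.715  0.804]
 [-0.     0.686  0.716  0.804]
 [ 0.05   0.689  0.717  0.804]
 [ 0.1    0.688  0.718  0.804]
 [ 0.15   0.69   0.719  0.803]
 [ 0.2    0.674  0.737  0.804]
 [ 0.25   0.674  0.739  0.804]
 [ 0.3    0.676  0.741  0.804]
 [ 0.35   0.677  0.741  0.804]
 [ 0.4    0.691  0.725  0.804]
 [ 0.45   0.695  0.725  0.803]
 [ 0.5    0.696  0.726  0.803]]
[0.01896613 0.70158093]
```

>>> servo_tool([
  [[-0.9,-0.34,0],[0,0,0],1],
  [[-0.9,-0.34,0],[0,0,0],1],
  [[-0.9,-0.34,0],[0,0,0],1],
  [[-0.9,-0.34,0],[0,0,0],1],
  [[-0.9,-0.34,0],[0,0,0],1],
  [[-0.9,-0.34,0],[0,0,0],1],
  [[-0.9,-0.34,0],[0,0,0],1],
  [[-0.9,-0.34,0],[0,0,0],1],
])

```text
time: 1.4
tool_pos: [0.3297, -0.2847, 0.4306]
tcp_rot: [-2.22, 2.222, 0.0]
wrist_force: [0.1, -0.1, -0.4]
width: 1.0
```

>>> servo_tool([
  [[-0.9,-0.34,0],[0,0,0],1],
  [[-0.9,-0.34,0],[0,0,0],1],
  [[-0.9,-0.34,0],[0,0,0],1],
  [[-0.9,-0.34,0],[0,0,0],1],
  [[-0.9,0,0],[0,0,0],1],
  [[-0.9,0,0],[0,0,0],1],
  [[-0.9,0,0],[0,0,0],1],
  [[-0.9,0,0],[0,0,0],1],
])

```text
time: 2.2
tool_pos: [0.3971, 0.0751, 0.4308]
tcp_rot: [2.221, -2.221, 0.0]
wrist_force: [0.8, 0.8, 0.0]
width: 0.997
```

>>> servo_tool([
  [[-0.9,0,0],[0,0,0],1],
  [[-0.9,0,0],[0,0,0],1],
  [[-0.9,0,0],[0,0,0],1],
  [[-0.9,0,0],[0,0,0],1],
  [[0,0,0],[0,0,0],1],
])

```text
time: 2.7
tool_pos: [0.3967, 0.2577, 0.4296]
tcp_rot: [2.227, -2.214, -0.004]
wrist_force: [-0.6, -0.4, -0.4]
width: 0.999
```

>>> servo_tool([
  [[-0.46,-0.78,0],[0,0,0],1],
  [[-0.46,-0.78,0],[0,0,0],1],
  [[-0.46,-0.78,0],[0,0,0],1],
  [[-0.46,-0.78,0],[0,0,0],1],
  [[-0.46,-0.78,0],[0,0,0],1],
  [[0,0,0.4],[0,0,0],1],
  [[0,0,0],[0,0,0],1],
])

```text
time: 3.4
tool_pos: [0.593, 0.3673, 0.405]
tcp_rot: [2.214, -2.216, -0.004]
wrist_force: [-0.5, -0.2, -1.0]
width: 1.002
```

```bash
python3 - <<'E'
from h import *
s=readout.read_state(); print(s["time"],s["tool_pos"],s["q"].round(3))
c=cam("scene"); im=c["image"][:,:,::-1][100:340,330:530]; cv2.imwrite("pics/s1.png",cv2.resize(im,None,fx=2.4,fy=2.4,interpolation=cv2.INTER_CUBIC))
E
```

```text
3.4 [0.59304002 0.36729471 0.40501139] [ 0.519  0.265  1.291 -0.     1.595  2.091]
```

View pics/s1.png

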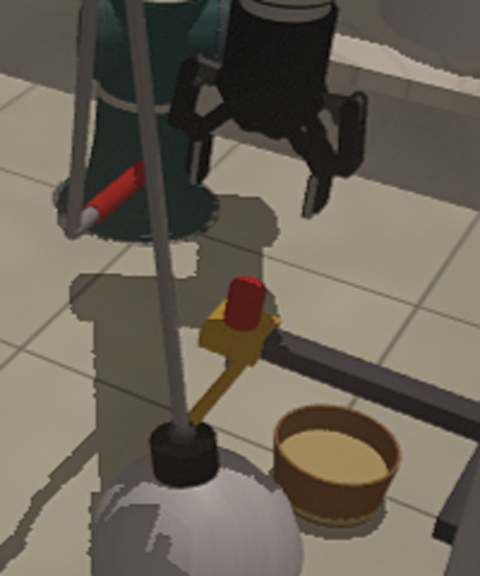

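The crop shows the open gripper above the pin: red head at (245,300), jaws on either side of it, clear of the stem.

>>> servo_tool([
  [[-0.12,0.03,0.4],[0,0,0],1],
  [[0,0,0.5],[0,0,0],1],
  [[0,0,0.5],[0,0,0],1],
  [[0,0,0.4],[0,0,0],1],
  [[0,0,0.18],[0,0,0],1],
  [[0,0,0],[0,0,0],1],
], grip_force=40)

```text
time: 4.05
tool_pos: [0.5902, 0.3734, 0.3122]
tcp_rot: [2.22, -2.221, -0.0]
wrist_force: [0.4, -0.3, -0.8]
width: 1.0
```

>>> servo_tool([
  [[0,0,0],[0,0,0],0.2],
  [[0,0,0],[0,0,0],0.2],
  [[0,0,0],[0,0,0],0.2],
  [[0,0,0],[0,0,0],0.2],
  [[0,0,0],[0,0,0],0.2],
  [[0,0,0],[0,0,0],0.2],
])

```text
time: 4.65
tool_pos: [0.5917, 0.3742, 0.3136]
tcp_rot: [-2.22, 2.221, -0.001]
wrist_force: [-0.8, -0.9, 5.1]
width: 0.341
```

>>> servo_tool([
  [[0,0,0],[0,0,0],0],
  [[0,0,-0.2],[0,0,0],0],
  [[0,0,-0.4],[0,0,0],0],
  [[0,0,-0.4],[0,0,0],0],
  [[0,0,-0.5],[0,0,0],0],
  [[0,0,-0.8],[0,0,0],0],
  [[0,0,-0.8],[0,0,0],0],
  [[0,0,0],[0,0,0],0],
], grip_force=60)

```text
time: 5.45
tool_pos: [0.5923, 0.3752, 0.4755]
tcp_rot: [-2.213, 2.213, -0.004]
wrist_force: [-0.4, 0.3, 0.7]
width: 0.326
```

```bash
python3 - <<'E'
from h import *
s=readout.read_state(); print(s["time"],s["tool_pos"],s["width"],s["wrist_force"])
c=cam("scene"); im=c["image"][:,:,::-1]; cv2.imwrite("pics/s2.png",im)
E
```

```text
5.45 [0.59230184 0.37521296 0.47554154] 0.32642993301714524 [-0.3952289   0.25350563  0.70023721]
```

View pics/s2.png

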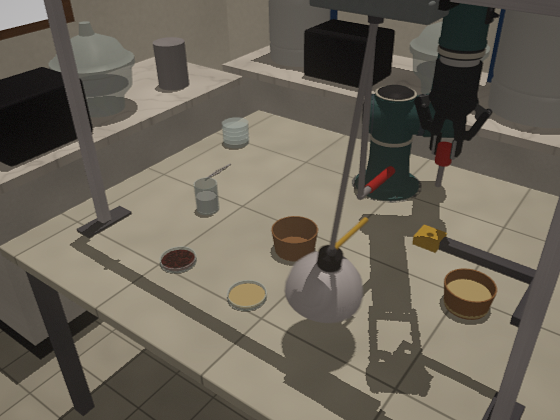

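The pin is out and in the jaws (444,160), the lamp swings freely (322,285). Now to the tub.

>>> servo_tool([
  [[0.38,0.86,0],[0,0,0],0],
  [[0.38,0.86,0],[0,0,0],0],
  [[0.38,0.86,0],[0,0,0],0],
  [[0.38,0.86,0],[0,0,0],0],
  [[0.9,0,0],[0,0,0],0],
  [[0.9,0,0],[0,0,0],0],
  [[0.9,0,0],[0,0,0],0],
  [[0.9,0,0],[0,0,0],0],
])

```text
time: 6.3
tool_pos: [0.4181, 0.117, 0.4654]
tcp_rot: [2.221, -2.219, -0.002]
wrist_force: [1.3, -0.5, -0.2]
width: 0.33
```

>>> servo_tool([
  [[0.9,0,0],[0,0,0],0],
  [[0.9,0,0],[0,0,0],0],
  [[0.7,-0.5,0],[0,0,0],0],
  [[0.6,-0.5,0.3],[0,0,0],0],
  [[0,0,0.9],[0,0,0],0],
  [[0,0,0.9],[0,0,0],0],
  [[0,0,0.9],[0,0,0],0],
  [[0,0,0],[0,0,0],0],
])

```text
time: 7.1
tool_pos: [0.4622, -0.0359, 0.3062]
tcp_rot: [2.212, -2.213, -0.026]
wrist_force: [-1.4, 0.8, -1.6]
width: 0.331
```

>>> servo_tool([
  [[0.15,-0.16,0.8],[0,0,0],0],
  [[0,0,0.9],[0,0,0],0],
  [[0,0,0.9],[0,0,0],0],
  [[0,0,0.7],[0,0,0],0],
  [[0,0,0.5],[0,0,0],0],
  [[0,0,0.35],[0,0,0],0],
  [[0,0,0],[0,0,0],0],
  [[0,0,0],[0,0,0],0],
])

```text
time: 7.9
tool_pos: [0.4786, -0.0443, 0.1115]
tcp_rot: [-2.221, 2.221, -0.002]
wrist_force: [0.5, -0.1, -0.2]
width: 0.324
```

```bash
python3 - <<'E'
from h import *
s=readout.read_state(); print(s["time"],s["tool_pos"],s["width"],s["wrist_force"])
c=cam("scene"); im=c["image"][:,:,::-1][130:330,200:400]; cv2.imwrite("pics/s3.png",cv2.resize(im,None,fx=2.5,fy=2.5))
E
```

```text
7.9 [ 0.47862138 -0.04426728  0.1114549 ] 0.32420898796696046 [ 0.47003211 -0.13284106 -0.20326064]
```

View pics/s3.png

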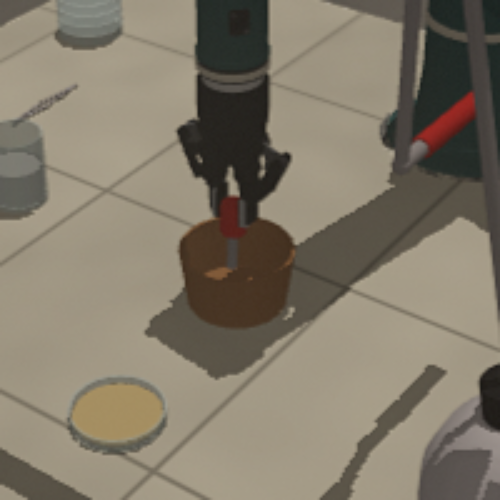

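The pin hangs inside the tub's rim (crop 233,240). I'll lower it a bit more and release.

>>> servo_tool([
  [[0,0.16,0.3],[0,0,0],0],
  [[0,0,0.15],[0,0,0],0],
  [[0,0,0],[0,0,0],0],
  [[0,0,0],[0,0,0],0.65],
  [[0,0,0],[0,0,0],0.65],
  [[0,0,0],[0,0,0],0.65],
  [[0,0,-0.4],[0,0,0],0.65],
  [[0,0,-0.9],[0,0,0],0.65],
])

```text
time: 8.75
tool_pos: [0.4657, -0.0437, 0.1493]
tcp_rot: [2.217, -2.218, -0.011]
wrist_force: [0.9, -0.3, 0.5]
width: 0.65
```

>>> servo_tool([
  [[0,0,-0.9],[0,0,0],0.65],
  [[0,0,-0.9],[0,0,0],1],
  [[0,0,-0.9],[0,0,0],1],
  [[0,0,-0.9],[0,0,0],1],
  [[-0.2,0,-0.9],[0,0,0],1],
  [[-0.8,0.25,-0.9],[0,0,0],1],
  [[-0.8,0.25,-0.2],[0,0,0],1],
  [[0,0,0],[0,0,0],1],
])

```text
time: 9.55
tool_pos: [0.4465, 0.0417, 0.428]
tcp_rot: [-2.222, 2.212, -0.005]
wrist_force: [-0.4, -0.3, 0.5]
width: 0.999
```

```bash
python3 - <<'E'
from h import *
s=readout.read_state(); print(s["time"],s["tool_pos"],s["width"])
c=cam("scene"); im=c["image"][:,:,::-1]; cv2.imwrite("pics/s4.png",im); np.savez("s4.npz",**c)
E
```

```text
9.55 [0.44652965 0.04171591 0.42804175] 0.9992448446194245
```

View pics/s4.png

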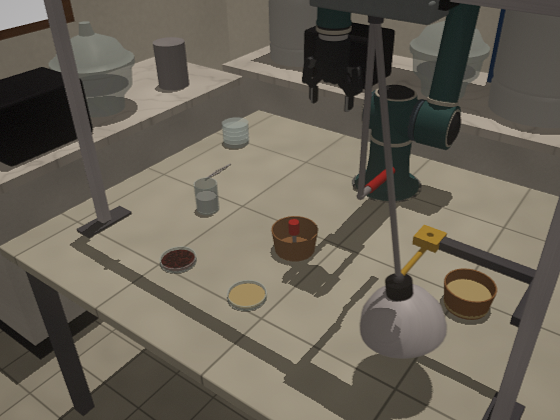

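The pin lies in the empty tub (294,228). The lamp swings at (403,320). Next the handle.

>>> servo_tool([
  [[-0.9,0,0],[0,0,0],1],
  [[-0.9,0,0],[0,0,0],1],
  [[-0.9,0,0],[0,0,0],1],
  [[-0.27,0,0],[0,0,0],1],
  [[0,0,0.5],[0,0,0],1],
  [[0,0,0.5],[0,0,0],1],
  [[0,0,0],[0,0,0],1],
])

```text
time: 10.3
tool_pos: [0.4449, 0.1851, 0.3689]
tcp_rot: [2.215, -2.216, -0.005]
wrist_force: [0.0, -0.0, 0.2]
width: 1.001
```

>>> servo_tool([
  [[0,0,0.6],[0,0,0],1],
  [[0,0,0.6],[0,0,0],1],
  [[0,0,0.5],[0,0,0],1],
  [[0,0,0.15],[0,0,0],1],
  [[0,0,0],[0,0,0],1],
  [[0,0,0],[0,0,0],1],
])

```text
time: 10.9
tool_pos: [0.4476, 0.1867, 0.2831]
tcp_rot: [-2.219, 2.221, -0.002]
wrist_force: [-0.1, -0.9, 0.8]
width: 1.0
```

>>> servo_tool([
  [[-0.06,0,0],[0,0,0],0.5],
  [[0,0,0],[0,0,0],0],
  [[0,0,0],[0,0,0],0],
  [[0,0,0],[0,0,0],0],
  [[0,0,0],[0,0,0],0],
  [[0,0,0],[0,0,0],0],
], grip_force=80)

```text
time: 11.5
tool_pos: [0.4467, 0.1901, 0.2821]
tcp_rot: [-2.22, 2.221, 0.0]
wrist_force: [-0.9, 0.7, 3.7]
width: 0.237
```

```bash
cat > stem.py <<'E'
from h import *
def theta(c,ysw=None):
    """lean (rad, + to +y) and swivel y from the stem's points"""
    P=pts(c); m=(c["z_map"]>0)&(P[...,2]>.30)&(P[...,2]<.62)&(abs(P[...,0]-(.7016+.019*P[...,1]))<.03)
    p=P[m]; 
    l=cv2.fitLine(p[:,1:].astype(np.float32),cv2.DIST_HUBER,0,.01,.01).ravel()
    th=np.arctan(-l[0]/l[1]); ys=l[2]+l[0]/l[1]*(.735-l[3])
    if ysw is not None: th=np.median(np.arctan((p[:,1]-ysw)/(.735-p[:,2])))
    return th,ys,len(p),np.median(p[:,0])
E
python3 - <<'E'
from stem import *
for f in ("scene0","top0","s4"): print(f,theta(dict(np.load(f+".npz"))),theta(dict(np.load(f+".npz")),.275)[0])
for i in range(8):
    s=readout.read_state(); c=cam("scene"); t=theta(c); print(round(s["time"],3),s["tool_pos"].round(4),s["width"].round(3),np.round(t,4),theta(c,.275)[0].round(4))
E
```

```text
scene0 (np.float32(1.5172502), np.float32(-5.3742204), 5406, np.float64(0.7145361800478143)) 0.2383476898207401
top0 (np.float32(1.567919), np.float32(-88.633995), 1694, np.float64(0.7003394951346467)) 0.2263518465737226
s4 (np.float32(1.5179062), np.float32(-5.444252), 5362, np.float64(0.7144510469299419)) 0.20385855659397192Traceback (most recent call last):
  File "<stdin>", line 4, in <module>
AttributeError: 'float' object has no attribute 'round'
```

```bash
sed -i 's/<.03)$/<.03)\&(abs(P[...,1]-ysw)<.17)/; s/ysw=None/ysw/; s/    if ysw is not None: th=/    th2=/; s/return th,ys/return th2,th,ys/; s/np.median(np.arctan((p/np.median(np.arctan2((p/; s#ysw)/(.735#ysw),(.735#' stem.py
python3 - <<'E'
from stem import *
for f in ("scene0","top0","s4"): print(f,np.round(theta(dict(np.load(f+".npz")),.275),4))
for i in range(7):
    s=readout.read_state(); c=cam("scene"); print(round(s["time"],3),s["tool_pos"].round(4),round(s["width"],3),np.round(theta(c,.275),4))
E
```

```text
scene0 [2.362e-01 2.207e-01 2.793e-01 1.233e+03 7.144e-01]
top0 [ 0.2191  0.2235  0.2737 82.      0.7048]
s4 [2.015e-01 1.845e-01 2.803e-01 1.202e+03 7.143e-01]
11.55 [0.4466 0.1901 0.282 ] 0.23 [-1.762e-01 -1.936e-01  2.798e-01  1.005e+03  7.127e-01]
11.6 [0.4466 0.1901 0.2821] 0.235 [-1.938e-01 -2.084e-01  2.785e-01  9.860e+02  7.126e-01]
11.65 [0.4466 0.1901 0.282 ] 0.233 [-2.029e-01 -2.145e-01  2.780e-01  9.900e+02  7.127e-01]
11.7 [0.4467 0.1901 0.2821] 0.23 [-2.024e-01 -2.164e-01  2.790e-01  9.850e+02  7.128e-01]
11.75 [0.4466 0.1901 0.282 ] 0.23 [-1.919e-01 -2.060e-01  2.788e-01  9.860e+02  7.126e-01]
11.8 [0.4466 0.1901 0.2821] 0.23 [-1.730e-01 -1.846e-01  2.777e-01  9.990e+02  7.128e-01]
11.85 [0.4466 0.1901 0.2821] 0.228 [-1.459e-01 -1.578e-01  2.781e-01  1.006e+03  7.129e-01]
```

```bash
cat > plan.py <<'E'
import numpy as np
from scipy.optimize import minimize
L,g=.556,9.81; w=np.sqrt(g/L); T=.1
def fit(t,th,tend):
    A=np.c_[np.cos(w*(np.array(t)-tend)),np.sin(w*(np.array(t)-tend))/w]; x,r,*_=np.linalg.lstsq(A,np.array(th),rcond=None)
    print("fit theta,thd",x.round(4),"amp",np.hypot(x[0],x[1]/w).round(4),"rms",np.sqrt(np.mean((A@x-th)**2)).round(4)); return x
def sim(v,x0,tail=0):
    th,td=x0; H=[]; vp=0
    for k in list(v)+[0]*tail:
        td-=(k-vp)/L*np.cos(th); vp=k
        for _ in range(20): td-=g/L*np.sin(th)*.005; th+=td*.005; H.append(th)
    td+=vp/L*np.cos(th); return np.array(H),np.array([th,td])
def plan(x0,D,N,vmax=.4):
    f=lambda v:np.sum(np.diff(np.r_[0,v,0])**2)
    r=minimize(f,np.full(N,D/N/T),method="SLSQP",bounds=[(-vmax,vmax)]*N,options=dict(maxiter=200),
      constraints=[dict(type="eq",fun=lambda v:np.r_[(v.sum()*T-D)*10,sim(v,x0)[1]])])
    u=np.round(-r.x*T/.05,2)  # tool x units (tool x = -y)
    H,e=sim(-u*.5,x0); print(r.success,"peak",abs(H).max().round(3),"end amp",np.hypot(e[0],e[1]/w).round(4),"D",round(-u.sum()*.05,4)); return u
E
python3 - <<'E'
from plan import *
t=11.55+.05*np.arange(7); th=[-.1936,-.2084,-.2145,-.2164,-.206,-.1846,-.1578]
x=fit(t,th,11.9)
for N in (20,22,24,26,30):
  u=plan(x,-.549,N); print(N,u.tolist())
E
```

```text
fit theta,thd [-0.1223  0.7571] amp 0.2178 rms 0.0014
False peak 0.229 end amp 0.0347 D -0.5495
20 [0.8, 0.8, -0.19, -0.8, 0.8, 0.8, 0.8, 0.8, 0.8, 0.8, 0.8, 0.8, 0.8, 0.8, 0.8, 0.8, 0.8, 0.73, -0.8, 0.05]
True peak 0.261 end amp 0.0002 D -0.549
22 [0.8, 0.8, 0.33, -0.11, -0.12, 0.34, 0.8, 0.8, 0.8, 0.8, 0.8, 0.8, 0.8, 0.8, 0.8, 0.8, 0.8, 0.25, -0.31, -0.37, 0.07, 0.5]
True peak 0.255 end amp 0.0007 D -0.5485
24 [0.56, 0.57, 0.33, 0.08, -0.03, 0.06, 0.34, 0.66, 0.8, 0.8, 0.8, 0.8, 0.8, 0.8, 0.8, 0.8, 0.75, 0.43, 0.08, -0.11, -0.08, 0.13, 0.38, 0.42]
True peak 0.243 end amp 0.0005 D -0.5495
26 [0.28, 0.33, 0.24, 0.12, 0.04, 0.05, 0.16, 0.37, 0.6, 0.78, 0.8, 0.8, 0.8, 0.8, 0.8, 0.8, 0.75, 0.57, 0.34, 0.16, 0.07, 0.09, 0.19, 0.33, 0.4, 0.32]
True peak 0.232 end amp 0.0009 D -0.5495
30 [0.04, 0.06, 0.06, 0.06, 0.07, 0.1, 0.16, 0.25, 0.36, 0.49, 0.61, 0.71, 0.77, 0.8, 0.79, 0.74, 0.65, 0.56, 0.46, 0.37, 0.31, 0.28, 0.27, 0.29, 0.32, 0.34, 0.35, 0.32, 0.25, 0.15]
```

>>> servo_tool([
  [[0.04,0,0],[0,0,0],0],
  [[0.06,0,0],[0,0,0],0],
  [[0.06,0,0],[0,0,0],0],
  [[0.06,0,0],[0,0,0],0],
  [[0.07,0,0],[0,0,0],0],
  [[0.1,0.01,0],[0,0,0],0],
  [[0.16,0,0],[0,0,0],0],
  [[0.25,0.005,0],[0,0,0],0],
])

```text
time: 12.7
tool_pos: [0.446, 0.1515, 0.282]
tcp_rot: [-2.22, 2.218, 0.003]
wrist_force: [-0.3, 5.1, 4.7]
width: 0.231
```

>>> servo_tool([
  [[0.36,0.007,0],[0,0,0],0],
  [[0.49,0.009,0],[0,0,0],0],
  [[0.61,0.012,0],[0,0,0],0],
  [[0.71,0.013,0],[0,0,0],0],
  [[0.77,0.015,0],[0,0,0],0],
  [[0.8,0.015,0],[0,0,0],0],
  [[0.79,0.015,0],[0,0,0],0],
  [[0.74,0.014,0],[0,0,0],0],
])

```text
time: 13.5
tool_pos: [0.4417, -0.1147, 0.2821]
tcp_rot: [-2.218, 2.22, -0.003]
wrist_force: [5.4, 4.9, 1.9]
width: 0.233
```

>>> servo_tool([
  [[0.65,0.012,0],[0,0,0],0],
  [[0.56,0.011,0],[0,0,0],0],
  [[0.46,0.009,0],[0,0,0],0],
  [[0.37,0.007,0],[0,0,0],0],
  [[0.31,0.006,0],[0,0,0],0],
  [[0.28,0.005,0],[0,0,0],0],
  [[0.27,0.005,0],[0,0,0],0],
  [[0.29,0.006,0],[0,0,0],0],
])

```text
time: 14.3
tool_pos: [0.4391, -0.2731, 0.2821]
tcp_rot: [-2.219, 2.22, -0.003]
wrist_force: [4.9, 3.5, 4.8]
width: 0.232
```

>>> servo_tool([
  [[0.32,0.006,0],[0,0,0],0],
  [[0.34,0.006,0],[0,0,0],0],
  [[0.35,0.007,0],[0,0,0],0],
  [[0.32,0.006,0],[0,0,0],0],
  [[0.25,0.005,0],[0,0,0],0],
  [[0.15,0.003,0],[0,0,0],0],
])

```text
time: 14.9
tool_pos: [0.4377, -0.3601, 0.2821]
tcp_rot: [-2.219, 2.22, -0.004]
wrist_force: [5.6, 4.2, 5.6]
width: 0.233
```

```bash
cat > obs.py <<'E'
from stem import *; import plan, sys
ys=.275+readout.read_state()["tool_pos"][1]-.1901
t=[];th=[];c=None
for i in range(int(sys.argv[1])):
    s=readout.read_state(); c=cam("scene"); r=theta(c,ys); t.append(s["time"]); th.append(r[1])
    print(round(s["time"],3),s["tool_pos"].round(4),s["wrist_force"].round(1),np.round(r,4))
x=plan.fit(t,th,t[-1]+.05)
for a in sys.argv[3:]:
    print(a,plan.plan(x,float(sys.argv[2]),int(a)).tolist())
E
python3 obs.py 8
```

```text
14.9 [ 0.4377 -0.3601  0.2821] [5.6 4.2 5.6] [ 2.390e-02  4.200e-03 -2.702e-01  7.180e+02  7.037e-01]
14.95 [ 0.4377 -0.3612  0.2821] [ 5.8 -1.2  3.7] [ 1.780e-02  3.000e-03 -2.714e-01  7.230e+02  7.035e-01]
15.0 [ 0.4377 -0.3612  0.2821] [ 5.8 -1.7  3.8] [ 1.550e-02  9.000e-04 -2.714e-01  7.170e+02  7.035e-01]
15.05 [ 0.4377 -0.3612  0.2821] [ 5.  -3.8  3.4] [ 1.170e-02 -4.700e-03 -2.709e-01  7.150e+02  7.034e-01]
15.1 [ 0.4377 -0.3612  0.2821] [ 5.1 -2.1  1.6] [ 9.000e-03 -7.300e-03 -2.714e-01  7.140e+02  7.034e-01]
15.15 [ 0.4377 -0.3612  0.2821] [ 5.1 -2.7  2.1] [ 5.000e-03 -9.900e-03 -2.715e-01  7.140e+02  7.034e-01]
15.2 [ 0.4377 -0.3612  0.2821] [ 5.5 -2.8  1.7] [ 2.500e-03 -1.110e-02 -2.718e-01  7.100e+02  7.032e-01]
15.25 [ 0.4377 -0.3612  0.2821] [ 4.6 -2.9  2.2] [ 1.200e-03 -1.410e-02 -2.715e-01  7.130e+02  7.035e-01]
fit theta,thd [-0.0147 -0.0163] amp 0.0152 rms 0.0009
```

```bash
python3 -c "
from plan import *
for N in (8,14): print(plan([-.0147,-.0163],.003,N).tolist())"
```

```text
True peak 0.016 end amp 0.0006 D 0.0025
[-0.01, 0.02, 0.04, 0.04, 0.01, -0.03, -0.06, -0.06]
True peak 0.015 end amp 0.0009 D 0.0025
[0.02, 0.02, 0.02, 0.01, -0.0, -0.02, -0.03, -0.03, -0.03, -0.02, -0.01, -0.0, 0.01, 0.01]
```

>>> servo_tool([
  [[-0.01,0,0],[0,0,0],0],
  [[0.02,0,0],[0,0,0],0],
  [[0.04,0,0],[0,0,0],0],
  [[0.04,0,0],[0,0,0],0],
  [[0.01,0,0],[0,0,0],0],
  [[-0.03,0,0],[0,0,0],0],
  [[-0.06,0,0],[0,0,0],0],
  [[-0.06,0,0],[0,0,0],0],
])

```text
time: 16.1
tool_pos: [0.4377, -0.359, 0.2821]
tcp_rot: [2.221, -2.222, 0.01]
wrist_force: [5.6, -3.3, 0.8]
width: 0.232
```

```bash
python3 obs.py 16 | tail -9; python3 - <<'E'
from stem import *
c=cam("top"); np.savez("t5.npz",**c); print("top stem",np.round(theta(c,-.275),4))
P=pts(c); m=(P[...,2]>.10)&(P[...,2]<.27)&(abs(P[...,0]-.697)<.1)&(abs(P[...,1]+.274)<.11)&(c["z_map"]>0)
q=P[m]; print("dome",np.percentile(q,[1,99],axis=0).round(4).tolist(),cv2.minEnclosingCircle(q[:,:2].astype(np.float32)))
v,u=np.nonzero(m); z=np.zeros((420,560,3),np.uint8); cv2.imwrite("pics/t5.png",cv2.resize(c["image"][100:290,220:460,::-1],None,fx=2.5,fy=2.5))
# dish by dark pupae mask in first images
for n in("scene","top"):
    c=dict(np.load(n+"0.npz")); P=pts(c); hsv=cv2.cvtColor(c["image"],cv2.COLOR_RGB2HSV).astype(int)
    k=np.zeros((420,560),bool); b=dict(scene=(155,242,202,275),top=(328,155,368,193))[n]; k[b[1]:b[3],b[0]:b[2]]=1
    m=(k&(hsv[...,2]<90)&(hsv[...,1]>90)).astype(np.uint8); cs=max(cv2.findContours(m,0,1)[0],key=cv2.contourArea); e=cv2.fitEllipse(cv2.convexHull(cs)); print(n,e,ray(c,*e[0],.008).round(4))
E
```

```text
16.5 [ 0.4377 -0.3584  0.2821] [ 6.4 -2.1  2. ] [ 2.010e-02 -6.300e-03 -2.670e-01  7.210e+02  7.033e-01]
16.55 [ 0.4378 -0.3584  0.2821] [ 5.9 -1.2  1.6] [ 1.970e-02 -2.800e-03 -2.683e-01  7.180e+02  7.033e-01]
16.6 [ 0.4377 -0.3584  0.2821] [ 6.4 -1.5  2.6] [ 1.780e-02 -2.800e-03 -2.688e-01  7.190e+02  7.033e-01]
16.65 [ 0.4377 -0.3584  0.2821] [ 6.5 -1.8  2.6] [ 1.740e-02 -4.800e-03 -2.684e-01  7.200e+02  7.035e-01]
16.7 [ 0.4377 -0.3584  0.2821] [ 5.9 -1.9  2.5] [ 1.740e-02  0.000e+00 -2.695e-01  7.180e+02  7.035e-01]
16.75 [ 0.4377 -0.3584  0.2821] [ 5.6 -1.7  2.5] [ 1.670e-02 -5.100e-03 -2.682e-01  7.160e+02  7.035e-01]
16.8 [ 0.4377 -0.3584  0.2821] [ 6.1 -2.2  2.3] [ 1.680e-02 -3.200e-03 -2.688e-01  7.210e+02  7.034e-01]
16.85 [ 0.4377 -0.3584  0.2821] [ 6.6 -1.2  3.1] [ 1.730e-02 -3.800e-03 -2.684e-01  7.170e+02  7.036e-01]
fit theta,thd [-0.0027  0.01  ] amp 0.0036 rms 0.002
top stem [ 1.890e-02 -9.800e-03 -2.667e-01  1.150e+02  6.943e-01]
dome [[0.6113, -0.346, 0.14], [0.7706, -0.1943, 0.2626]] ((0.6885907649993896, -0.26696765422821045), 0.09211713075637817)
scene ((177.45225524902344, 258.4405822753906), (17.345693588256836, 32.368324279785156), 79.53317260742188) [ 0.697  -0.2796  0.008 ]
top ((347.1957702636719, 173.26092529296875), (22.25787353515625, 22.878658294677734), 120.48004150390625) [ 0.6994 -0.2746  0.008 ]
```

View pics/t5.png

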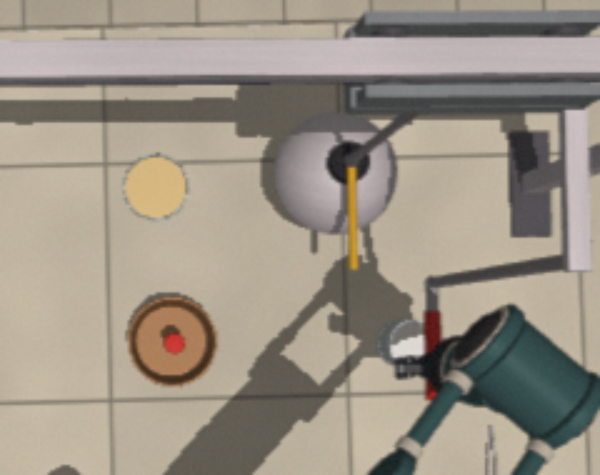

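The top crop shows the lamp hanging upright at (338,170) and the pin in the tub at (174,343). The swing is about 0.004 rad, so I'm releasing the handle.

>>> servo_tool([
  [[0,0,0],[0,0,0],0.4],
  [[0,0,0],[0,0,0],0.6],
  [[0,0,0],[0,0,0],0.8],
  [[0,0,0],[0,0,0],1],
  [[0,0,0],[0,0,0],1],
  [[0,0,0],[0,0,0],1],
  [[0,0,-0.2],[0,0,0],1],
  [[0,0,-0.4],[0,0,0],1],
])

```text
time: 17.75
tool_pos: [0.4351, -0.3564, 0.3102]
tcp_rot: [2.221, -2.221, -0.006]
wrist_force: [-0.1, -0.4, -0.6]
width: 1.002
```

>>> servo_tool([
  [[0,0,-0.6],[0,0,0],1],
  [[0,0,-0.6],[0,0,0],1],
  [[0,0,-0.6],[0,0,0],1],
  [[0,0.4,-0.4],[0,0,0],1],
  [[0,0.6,0],[0,0,0],1],
  [[0,0.4,0],[0,0,0],1],
  [[0,0,0],[0,0,0],1],
  [[0,0,0],[0,0,0],1],
])

```text
time: 18.55
tool_pos: [0.3658, -0.3571, 0.4212]
tcp_rot: [-2.22, 2.222, -0.0]
wrist_force: [0.2, -0.3, -0.4]
width: 0.999
```

```bash
cat > chk.py <<'E'
from stem import *; import plan
ys=-.272; t=[];th=[];Y=[]
for i in range(20):
    s=readout.read_state(); c=cam("scene"); r=theta(c,ys); t.append(s["time"]); th.append(r[1]); Y.append(r[2])
b=np.mean(th); print(t[0],t[-1],s["tool_pos"],s["wrist_force"].round(1),"mean th",b,"range",min(th),max(th),"swivel y",np.mean(Y)); plan.fit(t,np.array(th)-b,t[-1])
c=cam("top"); P=pts(c); m=(P[...,2]>.10)&(P[...,2]<.24)&(abs(P[...,0]-.697)<.1)&(abs(P[...,1]+.274)<.11)&(c["z_map"]>0)
q=P[m]; print("top dome y",np.percentile(q[:,1],[1,99]).mean(),"x",np.percentile(q[:,0],[1,99]).mean())
cv2.imwrite("pics/t6.png",c["image"][:,:,::-1])
E
python3 chk.py
```

```text
18.55 19.5 [ 0.36594442 -0.35717372  0.42140776] [ 0.7  0.  -1.1] mean th 0.0018642861 range -0.004702286 0.008989767 swivel y -0.26846084
fit theta,thd [ 0.0004 -0.0129] amp 0.0031 rms 0.0023
top dome y -0.26795159531921037 x 0.6944052535642395
```

>>> servo_tool([
  [[0,0,0],[0,0,0],1],
  [[0,0,0],[0,0,0],1],
  [[0,0,0],[0,0,0],1],
  [[0,0,0],[0,0,0],1],
  [[0,0,0],[0,0,0],1],
  [[0,0,0],[0,0,0],1],
  [[0,0,0],[0,0,0],1],
  [[0,0,0],[0,0,0],1],
])

```text
time: 20.4
tool_pos: [0.366, -0.3572, 0.4214]
tcp_rot: [2.221, -2.222, -0.0]
wrist_force: [-0.3, -0.9, 0.5]
width: 1.002
```

>>> servo_tool([
  [[0,0,0],[0,0,0],1],
  [[0,0,0],[0,0,0],1],
  [[0,0,0],[0,0,0],1],
  [[0,0,0],[0,0,0],1],
  [[0,0,0],[0,0,0],1],
  [[0,0,0],[0,0,0],1],
  [[0,0,0],[0,0,0],1],
  [[0,0,0],[0,0,0],1],
])

```text
time: 21.2
tool_pos: [0.366, -0.3572, 0.4214]
tcp_rot: [2.221, -2.222, 0.0]
wrist_force: [-0.5, -0.5, 0.7]
width: 0.997
```

```bash
python3 chk.py; python3 -c "
from h import *; cv2.imwrite('pics/s7.png',cam('scene')['image'][:,:,::-1])"
```

```text
21.2 22.15 [ 0.36597135 -0.35715717  0.42136324] [-0.6 -0.4 -0.7] mean th -1.3457099e-05 range -0.0076057473 0.0079325 swivel y -0.26844233
fit theta,thd [ 0.0055 -0.0098] amp 0.0059 rms 0.0018
top dome y -0.2645656064371723 x 0.694189488040245
```

View pics/s7.png

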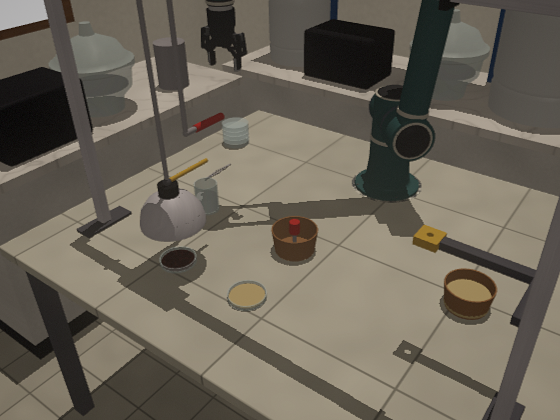

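The picture shows the lamp hanging plumb above the pupae dish (178,258), the pin in the tub (294,228), the handle free and the bystanders in place.

```bash
python3 -c "
from workcell import order; print(order.finish_job())"
```

```text
the job is handed in; nothing more can be done
None
```

The job is done and handed in at about 22 s of the 64 s limit; finishing reports no verdict. I pulled the pin and put it in the empty tub. I then slid the lamp about 0.55 m by the handle in one move timed to cancel its swing, and made a small 2.5 mm correction. After that I let go and backed the arm off.

**Last checks**, about 5 s after letting go:
- **Swing:** the lamp hangs plumb on average, with about 0.006 rad of swing left (roughly 3 mm at the dome).
- **Centring:** the dome is about 4–10 mm from the dish centre along the rail and about 5 mm across it, within the 22 mm allowed.
- **Robot:** it is clear of everything and the wrist force is about zero.
- **Other items:** the last picture shows the pin in the tub, and the dishes, food tub and beaker look unmoved. I did not re-measure their positions.

**Disagreement:** the two cameras disagree by a few millimetres. The lamp's position along the rail came out between y = -0.265 and -0.276 m (the latter from the arm's travel). The dish came out between -0.273 and -0.280 m. Even the extremes differ by only 15 mm along the rail, about 19 mm with the sideways offset and remaining swing added, so I made no further correction.

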